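# Take a gauge-rod reading through the closed lid of a sample chamber

### The arm

A 6-joint arm with a two-finger parallel gripper is mounted at the origin on a cart in front of the work surface, level with it; the furniture and walls round the work are solid. World frame = base frame: x ahead of the robot, y to its left, z up, the work surface at z = 0. Lengths are in m, angles in rad, forces in N, time in s.
With the tool pointing down it reaches from about 0.25 to 0.725 m from the base axis. Payload 4 kg.
Tool frame: the origin (TCP) lies on the centre line of the jaws, within the pads' length; the fingertips stand ahead of it and the grasp point (between the pads) lies 11 mm behind it (bot.tip_extent is the z of the fingertips in the tool frame, in m); z points along the fingers, y is the direction in which the jaws open and shut (so a half turn about z gives the same grasp; the last joint's range is limited). The gripper opens to 85 mm and grips with 20 to 120 N. Pads are 22 mm wide; open, the fingers measure 114 mm over their backs; the gripper's body (76 mm by 85 mm) begins 54 mm behind the grasp point. The pads swing forward as they close: fully open they stand 13 mm farther back than shut.
Start: joints at [1.11, 0.241, 0.005, 1.335, 0, 1.571], TCP at [0.222, 0.448, 0.239] pointing down, gripper open.
Joint ranges: [-2.72, 2.72], [-1.05, 1.87], [-1.09, 1.28], [-1.99, 2.15], [-1.42, 1.44], [-3.14, 3.14]. Speed limits (rad/s): [2.79, 2.79, 3.14, 3.14, 3.14, 3.14].

### API

Orientations are given as a unit quaternion [x, y, z, w].
In Python, from workcell import bot gives the robot as it stands.
- The arm moves only by the shell command python3 -m jog 'ROWS'. ROWS is JSON, a list that holds one entry, the list of rows, each a list of 7 numbers: the shift along the world's x, y, z in m, then the turn, a rotation vector about the world's x, y, z in degrees, then the closure in counts, from 0 (fully open) to 255 (shut). In form: [[[tx, ty, tz, ax, ay, az, fingers], ...]]. A call has 1 to 10 rows; each row is the pose to reach, as a shift and turn from the pose commanded when the call began; what a row does not reach only later rows make up. A row lasts 1/12 s, in which the tool goes at most 41.7 mm and 7.16 degrees, less where a joint would pass 70% of its speed; a pose out of reach is approached as far as the arm can. A call with a gripper value outside its range is refused whole. The fingers move at their own pace and stop on an object; the grip force is fixed at half the most. Time passes only in rows, so rows that repeat a pose let the fingers close. It gives the time, the measured TCP pose, the force and the opening at its end, in the units of the state.
- bot.get_obs(): the state, without advancing time (a new reading comes with each control period).
- bot.camera(name): name is "scene" or "side" or "wrist"; returns the picture (384x512x3 uint8, blue, green, red); there is no depth.
- bot.camera_model(name): a dict with "K" (3x3 intrinsics, pixels), "T" (4x4, takes a point from camera to world coordinates). Camera axes: x right, y down, z forward; pixel columns grow to the right and rows downward; lengths in m; the calibration is good to about 2 mm. A picture is of the moment at which its call begins: read the wrist's pose just before it. camera_model takes no time and is no camera call; for the wrist camera it gives the pose at the moment of the call.
- bot.job_done(): hands the job in, once; it reports no verdict.
The state is a dict: "clock": time; "joint_pos": joint angles; "joint_vel": joint speeds; "tau": joint torques, N m; "eef_pos": TCP position; "tool_rot": TCP orientation; "ft_force": force on the tool from outside, world axes, zero at the start; "ft_torque": the same for the moment, N m; "grip_width": finger opening in m.
Only numpy, scipy, OpenCV 4.12 (cv2) and the standard library are available. Lean on these libraries where they do the work, as an engineer would, in place of code of your own. Each camera call takes 0.05 s, during which the arm holds its last target. There are 200 camera calls.

### The job

Lower the ajar lid of the grey sample chamber gently until it is fully closed, then pick the gauge rod out of its cradle and push it down the slanting guide tube on the lid until its collar stops on the tube's mouth. Draw the rod all the way out again and hold it up level, about 20 cm above the worktop and clear of everything, so that the tip can be read. The program finishes while still holding the rod steady in the gripper; leave the lid closed and the other things on the worktop where they are.

Things in the scene. Friction and masses are not known exactly. Their poses are not given: they have to be found in the camera images.
- chamber: The sample chamber, fixed to the worktop: a grey open box 150 (x) x 170 (y) x 90 high, mm, standing on the worktop. Origin: centre of its underside; z up; its x axis points away from the robot towards the hinge side, its y axis to the left. It turns up to 15 degrees from start to start.
- chamber_lid (a joint): Lid angle, rad: 0 = closed, grows as the front edge swings up; starts ajar at 0.75 to 1.15. The lid is a plate 156 mm from hinge to front edge, 174 wide, 8 thick, with a 12 mm lip at its front. The hinge runs along the chamber's y at the far rim and is stiff: the lid stays at any angle; 1 to 4 N down at the front edge lowers it.
- lid_hinge (a point): Point on the hinge line, in the middle of the lid's width, at the height of the lid's underside: 77.5 mm behind the chamber's centre, 91 mm above the worktop.
- lid_front (a point): Point on the lid's upper face at the middle of its front edge, 156 mm from the hinge line and 8 mm above the underside; moves with the lid. Around it the upper face is free to push on for 55 mm back from the edge, across the full width.
- tube_mouth (a point): Centre of the mouth of the steel guide tube that runs slantwise through the lid and moves with it; z runs along the bore, OUT of the mouth. Lid closed: z points 45 deg up and to the chamber's left (+y), mouth 60 mm left of the chamber's centre, 137 mm above the worktop. Bore 13 mm dia., 105 mm long, its last 15 mm flared to a 25 mm mouth, rim 33 mm dia. Collar home, the rod tip stands 20 mm out below, touching nothing.
- gauge_rod: Steel gauge rod, 0.14 kg, level in the cradle at the start, axis 75 mm above the worktop. Origin: on the axis, at the collar's stop face; +x runs to the tip (other axes may roll). Thin rod 8 mm dia. from x = 0 to 125, last 6 mm tapered; collar 33 mm dia. from -6 to 0; ribbed round handle 14 mm dia. from -86 to -6. Take it by the handle, best at x = -40. Centre of mass near -8.
- rod_tip (a point): The tip of the gauge rod, on its axis, 125 mm from the collar's stop face.
- cradle: Fixed rod cradle: base plate 200 (x) x 56 (y) x 8 mm, two V posts 12 mm thick, 28 wide, up to 80 high at x = -100 and +45. Origin: centre of its underside. The rod lies along x, tip to +x, collar face at x = -25; one post carries the end of the handle, the other the thin rod. +x points to the robot's right, up to 20 degrees either way.
- timer: Bystander: white timer, 64x64x19 mm. Origin: centre of its underside. Leave it where it is.
- vial_0: Bystander: small white lidded pot, 25x25x28 mm. Origin: centre of its underside. Leave it where it is.
- marker_black: Bystander: black marker pen lying down, 12x134x12 mm. Origin: centre of its underside. Leave it where it is.
- petri_a: Bystander: stack of petri dishes, 61x61x49 mm. Origin: centre of its underside. Leave it where it is.
- tube50_a: Bystander: capped 50 ml tube standing, 35x35x115 mm. Origin: centre of its underside. Leave it where it is.
- vial_1: Bystander: small lidded pot, 25x25x28 mm. Origin: centre of its underside. Leave it where it is.

How it is judged:
By the outcome, as a careful person would: the job done as asked, in the order asked, and still so for the second after the job is handed in, while the arm keeps its last pose, push and grip.
It also fails if it takes over 64 s, if anything falls off the work surface, if the arm or the gripper's body presses on something with over 40 N, if the wrist force passes 120 N, or if a joint passes its speed limit or range.

## Working session

There is one attempt and no reset: what is moved stays moved. The work goes in short steps, Python scripts to look and compute and a shell command to move; the robot and the scene stay as the last step left them, time stands still between calls to the robot, and variables do not carry over. Pictures are saved under pics/ and viewed, about 8 in all and at most 12, crops included, and the job is handed in when it is done.

```bash
mkdir -p pics; ls
python3 - <<'E'
from workcell import bot
import cv2,numpy as np
np.set_printoptions(precision=4,suppress=True)
for n in("scene","side"):
    cv2.imwrite(f"pics/{n}0.png",bot.camera(n)); m=bot.camera_model(n); print(n,m["K"],m["T"])
o=bot.get_obs(); print({k:np.round(v,4) for k,v in o.items()},bot.tip_extent)
E
```

```text
pics
scene [[459.7927   0.     246.3233]
 [  0.     459.7927 189.6497]
 [  0.       0.       1.    ]] [[-0.9999 -0.0116 -0.0058  0.4895]
 [-0.0078  0.8941 -0.4477  0.4806]
 [ 0.0104 -0.4476 -0.8942  1.3428]
 [ 0.      0.      0.      1.    ]]
side [[402.2431   0.     252.4731]
 [  0.     402.2431 190.7488]
 [  0.       0.       1.    ]] [[-0.998   0.0493 -0.0399  0.5484]
 [ 0.0602  0.5375 -0.8411  1.0602]
 [-0.02   -0.8418 -0.5394  0.8716]
 [ 0.      0.      0.      1.    ]]
{'clock': np.float64(0.1), 'joint_pos': array([1.11  , 0.2413, 0.0039, 1.3352, 0.    , 1.5708]), 'joint_vel': array([ 0.0011, -0.0009,  0.0029, -0.0009, -0.0014,  0.    ]), 'tau': array([  0.001 , -37.3136,  25.301 ,   0.0108,   0.0001,   0.    ]), 'eef_pos': array([0.2221, 0.4474, 0.2385]), 'tool_rot': array([ 0.2284,  0.9736, -0.0009, -0.0002]), 'ft_force': array([0.351 , 0.207 , 0.7648]), 'ft_torque': array([-0.0565,  0.0131, -0.0536]), 'grip_width': np.float64(0.0855)} 0.008
```

View pics/scene0.png

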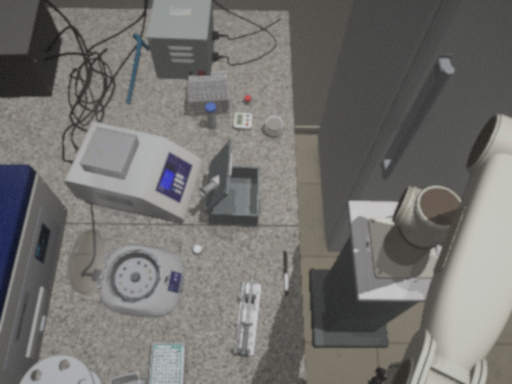

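View pics/side0.png

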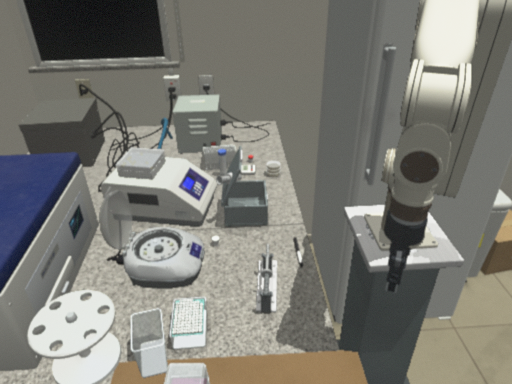

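The scene view shows the chamber at about (235,190) with its lid open towards the left, and the cradle with the rod at about (248,318). The tip points up the image, towards -y. I'll enlarge both views for pixel picks.

```bash
cat > h.py <<'E'
from workcell import bot
import cv2,numpy as np
from scipy.spatial.transform import Rotation as R
np.set_printoptions(precision=4,suppress=True)
def ray(m,u,v):
    d=np.linalg.inv(m["K"])@[u,v,1]; return m["T"][:3,3],m["T"][:3,:3]@d
def onz(m,u,v,z):
    o,d=ray(m,u,v); return o+d*(z-o[2])/d[2]
def tri(rays):
    A=np.zeros((3,3));b=np.zeros(3)
    for o,d in rays:
        d=d/np.linalg.norm(d);P=np.eye(3)-np.outer(d,d);A+=P;b+=P@o
    p=np.linalg.solve(A,b); return p,[np.linalg.norm(np.cross(p-o,d/np.linalg.norm(d))) for o,d in rays]
def proj(m,p):
    c=np.linalg.inv(m["T"])@np.r_[p,1]; q=m["K"]@c[:3]; return q[:2]/q[2]
E
python3 - <<'E'
import cv2,numpy as np
a=cv2.imread("pics/scene0.png");b=cv2.imread("pics/side0.png")
f=lambda i,x,y,w,h:cv2.resize(i[y:y+h,x:x+w],None,fx=4,fy=4,interpolation=cv2.INTER_CUBIC)
# scene chamber x190..270,y135..230 ; side chamber ; cradle scene ; cradle side
t=np.hstack([f(a,185,135,95,100)[:300*2],f(b,200,140,95,75) if 0 else f(b,200,135,95,100)])
cv2.imwrite("pics/cham.png",t)
t=np.hstack([f(a,185,240,115,125),f(b,225,230,85,125)]);cv2.imwrite("pics/crad.png",t)
E
```

```text
(no output)
```

View pics/cham.png

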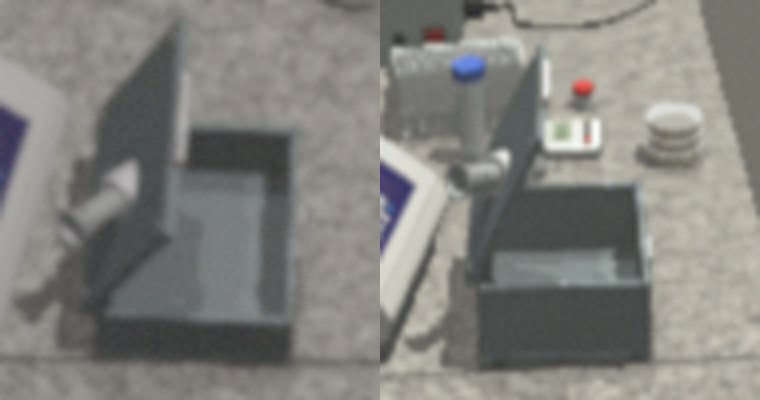

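View pics/crad.png

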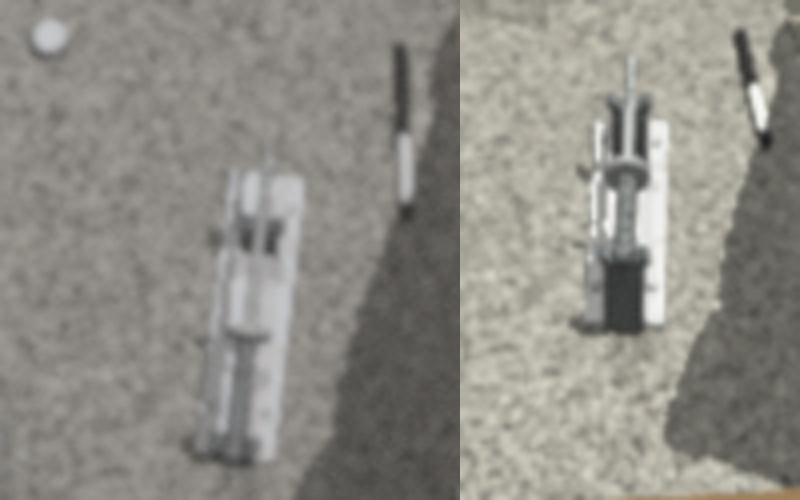

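The chamber rim corners and the lid's front edge are visible in the scene and side crops. The rod is clear, with the collar at scene (246.8,323.5) and side (266.8,273).

Run:
```python
from h import *
S=bot.camera_model("scene");D=bot.camera_model("side")
print("rim scene",[onz(S,*p,.09) for p in [(258,215),(258.5,167.5),(212,214.5)]])
print("rim side",[onz(D,*p,.09) for p in [(225,206.75),(266.25,206.25),(265,181.5)]])
print("lid front -y corner",tri([ray(S,230.75,140),ray(D,240,147.5)]))
for n,a,b in [("collar",(246.8,323.5),(266.8,273)),("hend",(244.5,353.75),(265.75,292.5)),("tip",(252,278.75),(267.75,243.75))]:
    print(n,onz(S,*a,.075),onz(D,*b,.075),tri([ray(S,*a),ray(D,*b)]))
print("lid front +y corner at ray x:",[onz(S,226,193.75,z) for z in(.18,.2,.22,.24)])
print("mouth",tri([ray(S,185+72/4,135+230/4),ray(D,200+(455-380)/4,135+180/4)]))
for n,z,p in[("vial",.028,(197,249)),("pen",.01,(285.5,251)),("pen2",.01,(286.5,292)),("timer",.02,(243,120)),("tube50",.115,(211,106)),("petri",.05,(274,126))]: print(n,onz(S,*p,z))
```

```text
rim scene [array([ 0.4461, -0.0631,  0.09  ]), array([ 0.4439, -0.2246,  0.09  ]), array([ 0.5825, -0.063 ,  0.09  ])]
rim side [array([ 0.5898, -0.0665,  0.09  ]), array([ 0.4499, -0.0571,  0.09  ]), array([ 0.4402, -0.2183,  0.09  ])]
lid front -y corner (array([ 0.528 , -0.2375,  0.2259]), [np.float64(0.00013970059366985607), np.float64(0.00013970059366989212)])
collar [0.4768 0.2486 0.075 ] [0.4753 0.2447 0.075 ] (array([0.4763, 0.2496, 0.0798]), [np.float64(0.000566552409351167), np.float64(0.0005665524093511582)])
hend [0.4823 0.326  0.075 ] [0.4846 0.3163 0.075 ] (array([0.4839, 0.3272, 0.0866]), [np.float64(0.0015718842822614514), np.float64(0.0015718842822615151)])
tip [0.4631 0.1257 0.075 ] [0.4612 0.1205 0.075 ] (array([0.4625, 0.1275, 0.081 ]), [np.float64(0.0007057486497164473), np.float64(0.0007057486497163536)])
lid front +y corner at ray x: [array([ 0.539, -0.088,  0.18 ]), array([ 0.5382, -0.0782,  0.2   ]), array([ 0.5373, -0.0684,  0.22  ]), array([ 0.5365, -0.0587,  0.24  ])]
mouth (array([ 0.6044, -0.0896,  0.1831]), [np.float64(0.000787749016265506), np.float64(0.000787749016265756)])
vial [0.6274 0.0233 0.028 ]
pen [0.3601 0.0204 0.01  ]
pen2 [0.3609 0.1459 0.01  ]
timer [ 0.4946 -0.4528  0.02  ]
tube50 [ 0.5999 -0.4397  0.115 ]
petri [ 0.3894 -0.4086  0.05  ]
```

```bash
python3 -m jog '[[[0.04,-0.04,0.09,0,0,-7,255],[0.08,-0.08,0.09,0,0,-14,255],[0.12,-0.12,0.09,0,0,-21,255],[0.15,-0.15,0.09,0,0,-28,255],[0.18,-0.18,0.09,0,0,-35,255],[0.2,-0.22,0.09,0,0,-42,255],[0.22,-0.25,0.09,0,0,-49,255],[0.24,-0.28,0.09,0,0,-56,255],[0.26,-0.31,0.09,0,0,-63,255],[0.28,-0.34,0.09,0,0,-70,255]]]' && python3 -m jog '[[[0.083,-0.287,0,0,0,0,255],[0.083,-0.287,0,0,0,0,255],[0.083,-0.287,0,0,0,0,255],[0.083,-0.287,0,0,0,0,255],[0.083,-0.287,0,0,0,0,255],[0.083,-0.287,0,0,0,0,255],[0.083,-0.287,0,0,0,0,255],[0.083,-0.287,0,0,0,0,255],[0.083,-0.287,0,0,0,0,255],[0.083,-0.287,0,0,0,0,255]]]'
python3 - <<'E'
from h import *
o=bot.get_obs(); print(o["eef_pos"],o["tool_rot"],o["joint_pos"],o["ft_force"])
cv2.imwrite("pics/w1.png",bot.camera("wrist")); 
m=bot.camera_model("wrist");print(m["K"],m["T"])
E
```

```text
clock: 0.93
eef_pos: [0.4726, 0.1502, 0.3284]
tool_rot: [0.747, 0.664, -0.0, -0.0]
ft_force: [1.0, 0.8, 0.6]
grip_width: 0.0
clock: 1.77
eef_pos: [0.5546, -0.135, 0.3278]
tool_rot: [0.746, 0.666, -0.0, -0.001]
ft_force: [0.1, 0.0, -0.4]
grip_width: 0.0002
[ 0.5546 -0.135   0.3278] [ 0.7459  0.6661 -0.0003 -0.001 ] [-0.2391  0.3754  0.419   1.6163  0.0007  1.4447] [ 0.1352  0.0111 -0.3617]
[[313.7489   0.     255.0065]
 [  0.     313.7489 188.0136]
 [  0.       0.       1.    ]] [[ 0.9938 -0.106  -0.0346  0.5635]
 [-0.1115 -0.9474 -0.3001 -0.0563]
 [-0.001   0.3021 -0.9533  0.4636]
 [ 0.      0.      0.      1.    ]]
```

View pics/w1.png

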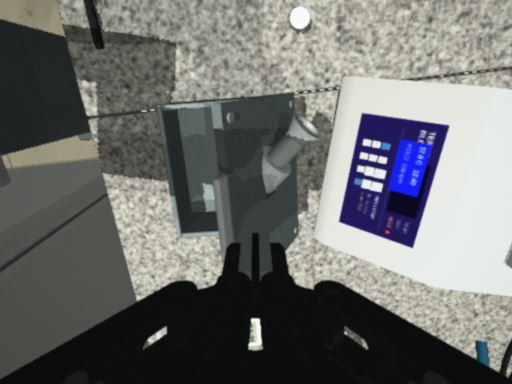

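The wrist view shows the rim's front edge running from (160,107) to (180,235), the lid's front edge near x≈218, the hinge side near x≈295, and the tube mouth at (305,125). The instrument's edge is about 50 mm beyond the hinge.

Run:
```python
from h import *
T=np.array([[0.9938,-0.106,-0.0346,0.5635],[-0.1115,-0.9474,-0.3001,-0.0563],[-0.001,0.3021,-0.9533,0.4636],[0,0,0,1]])
m=bot.camera_model("wrist"); m["T"]=T
for n,p,z in [("rimF+",(160,107),.09),("rimF-",(180,235),.09),("hinge+",(293,95),.095),("hinge-",(297,240),.095),("front+",(216,103),.226),("inst",(340,80),.1),("inst2",(316,235),.1)]: print(n,onz(m,*p,z))
```

```text
rimF+ [ 0.4518 -0.0642  0.09  ]
rimF- [ 0.445  -0.2272  0.09  ]
hinge+ [ 0.6049 -0.0679  0.095 ]
hinge- [ 0.5965 -0.2489  0.095 ]
front+ [ 0.5338 -0.0631  0.226 ]
inst [ 0.6567 -0.0577  0.1   ]
inst2 [ 0.6206 -0.2419  0.1   ]
```

```bash
python3 -m jog '[[[0.037,-0.045,0,0,0,0,255],[0.037,-0.045,0,0,0,0,255],[0.037,-0.045,-0.03,0,0,0,255],[0.037,-0.045,-0.06,0,0,0,255],[0.037,-0.045,-0.09,0,0,0,255],[0.037,-0.045,-0.112,0,0,0,255],[0.028,-0.045,-0.114,0,0,0,255],[0.018,-0.045,-0.114,0,0,0,255],[0.01,-0.045,-0.115,0,0,0,255],[0.004,-0.045,-0.117,0,0,0,255]]]' && python3 -m jog '[[[-0.006,0,-0.004,0,0,0,255],[-0.012,0,-0.008,0,0,0,255],[-0.017,0,-0.012,0,0,0,255],[-0.022,0,-0.016,0,0,0,255],[-0.022,0,-0.016,0,0,0,255]]]'
python3 - <<'E'
from h import *
cv2.imwrite("pics/w2.png",bot.camera("wrist"));cv2.imwrite("pics/s2.png",cv2.resize(bot.camera("scene")[130:230,150:290],None,fx=4,fy=4))
E
```

```text
clock: 2.65
eef_pos: [0.5584, -0.1775, 0.2121]
tool_rot: [0.744, 0.668, 0.0, -0.0]
ft_force: [0.2, 0.6, 0.5]
grip_width: -0.0002
clock: 3.07
eef_pos: [0.5356, -0.1792, 0.1949]
tool_rot: [0.745, 0.667, -0.0, -0.001]
ft_force: [-0.1, -0.2, 0.9]
grip_width: -0.0001
```

View pics/w2.png

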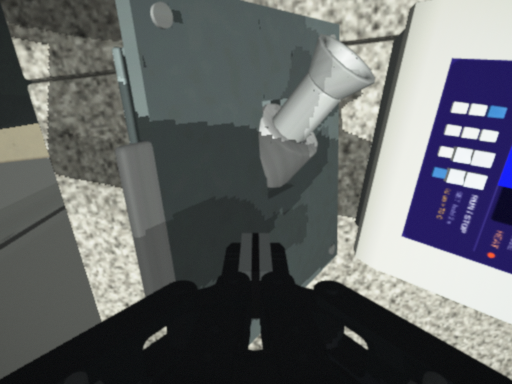

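The lid has started to close: in the wrist view its front lip, on the left side, is swinging down, and the fingers are on its free face. I'll carry on along the arc.

```bash
python3 -m jog '[[[-0.006,0,-0.005,0,0,0,255],[-0.011,0,-0.010,0,0,0,255],[-0.016,0,-0.014,0,0,0,255],[-0.021,0,-0.019,0,0,0,255],[-0.026,0,-0.024,0,0,0,255],[-0.030,0,-0.030,0,0,0,255],[-0.034,0,-0.035,0,0,0,255],[-0.038,0,-0.040,0,0,0,255],[-0.041,0,-0.045,0,0,0,255],[-0.044,0,-0.050,0,0,0,255]]]' && python3 -m jog '[[[-0.002,0,-0.005,0,0,0,255],[-0.003,0,-0.010,0,0,0,255],[-0.005,0,-0.015,0,0,0,255],[-0.006,0,-0.020,0,0,0,255],[-0.007,0,-0.024,0,0,0,255],[-0.007,0,-0.028,0,0,0,255],[-0.007,0,-0.032,0,0,0,255],[-0.007,0,-0.034,0,0,0,255],[-0.007,0,-0.035,0,0,0,255]]]'
```

```text
clock: 4.0
eef_pos: [0.4925, -0.18, 0.145]
tool_rot: [0.746, 0.666, -0.0, -0.0]
ft_force: [1.2, 0.5, 0.6]
grip_width: -0.0001
clock: 4.75
eef_pos: [0.4856, -0.1799, 0.11]
tool_rot: [0.745, 0.667, -0.0, -0.0]
ft_force: [-1.4, -0.2, 0.9]
grip_width: 0.0002
```

```bash
python3 -m jog '[[[0,0,-0.001,0,0,0,255],[0,0,-0.002,0,0,0,255],[0,0,-0.003,0,0,0,255],[0,0,-0.003,0,0,0,255]]]';python3 -m jog '[[[0,0,-0.001,0,0,0,255],[0,0,-0.002,0,0,0,255],[0,0,-0.002,0,0,0,255]]]'
```

```text
clock: 5.08
eef_pos: [0.4861, -0.1799, 0.1075]
tool_rot: [0.745, 0.667, 0.0, 0.0]
ft_force: [0.6, -0.1, -0.8]
grip_width: -0.0
clock: 5.33
eef_pos: [0.4862, -0.18, 0.107]
tool_rot: [0.745, 0.667, 0.0, 0.001]
ft_force: [-3.2, 1.2, 8.3]
grip_width: -0.0003
```

```bash
python3 -m jog '[[[0,0,0.04,0,0,0,255],[0,0,0.08,0,0,0,200],[0,0,0.12,0,0,0,100],[0,0,0.16,0,0,0,0],[0,0,0.18,0,0,0,0],[0,0,0.18,0,0,0,0]]]'
python3 - <<'E'
from h import *
m=bot.camera_model("wrist");cv2.imwrite("pics/w3.png",bot.camera("wrist"));np.save("w3.npy",m["T"])
E
python3 -m jog '[[[-0.005,0.467,0,0,0,0,0],[-0.005,0.467,0,0,0,0,0],[-0.005,0.467,0,0,0,0,0],[-0.005,0.467,0,0,0,0,0],[-0.005,0.467,0,0,0,0,0],[-0.005,0.467,0,0,0,0,0],[-0.005,0.467,0,0,0,0,0],[-0.005,0.467,0,0,0,0,0],[-0.005,0.467,0,0,0,0,0],[-0.005,0.467,0,0,0,0,0]]]'; python3 -m jog '[[[0,0.04,0,0,0,0,0],[0,0.047,-0.03,0,0,0,0],[0,0.047,-0.06,0,0,0,0],[0,0.047,-0.06,0,0,0,0],[0,0.047,-0.06,0,0,0,0]]]'
python3 - <<'E'
from h import *
print(bot.get_obs()["eef_pos"])
m=bot.camera_model("wrist");cv2.imwrite("pics/w4.png",bot.camera("wrist"));np.save("w4.npy",m["T"])
a=cv2.imread("pics/w3.png");b=cv2.imread("pics/w4.png")
cv2.imwrite("pics/w34.png",np.hstack([a[0:300,100:500],b[0:300,100:400]]))
E
```

```text
clock: 5.83
eef_pos: [0.4886, -0.1809, 0.2918]
tool_rot: [0.745, 0.667, 0.003, 0.005]
ft_force: [0.0, -0.8, -0.8]
grip_width: 0.0607
clock: 6.72
eef_pos: [0.4803, 0.2385, 0.2836]
tool_rot: [0.745, 0.667, -0.001, -0.0]
ft_force: [0.2, 0.2, -0.1]
grip_width: 0.0856
clock: 7.13
eef_pos: [0.4794, 0.2828, 0.2224]
tool_rot: [0.745, 0.667, -0.004, -0.001]
ft_force: [0.1, -0.1, 0.6]
grip_width: 0.0853
[0.4794 0.2828 0.2224]
```

View pics/w34.png

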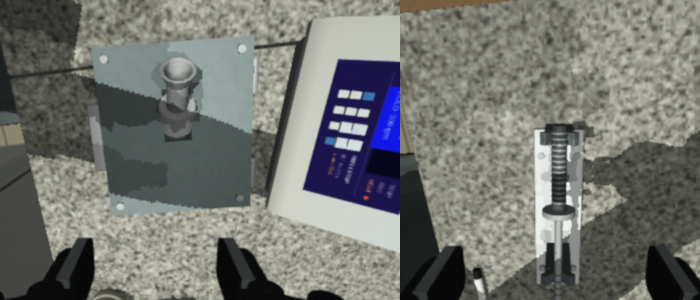

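The left crop shows the closed lid with corners at about (192,47), (352,37), (362,208) and (210,213), and the tube mouth centred at (279,71). The right crop shows the rod under the gripper, with the collar at (258,211) and the handle end at (258,128).

Run:
```python
from h import *
m=bot.camera_model("wrist"); K=m["K"]
A={"K":K,"T":np.load("w3.npy")};B={"K":K,"T":np.load("w4.npy")}
C=[onz(A,*p,.099) for p in [(192,47),(352,37),(362,208),(210,213)]]
print("lid F+,H+,H-,F-",C); 
for i,j in((0,1),(1,2),(2,3),(3,0)): print(np.linalg.norm(C[i]-C[j]),np.degrees(np.arctan2(*(C[i]-C[j])[[1,0]])))
c=np.mean(C,0);print("lid centre",c,"mouth",onz(A,279,71,.137))
# rod: dark-pixel columns of handle, rows 135..200
img=cv2.imread("pics/w4.png");g=cv2.cvtColor(img,cv2.COLOR_BGR2GRAY).astype(int)
for r in (140,160,180,195): print(r,g[r,240:280])
print("rod",[onz(B,*p,.075) for p in[(258,128),(258,211),(258,275)]])
mi=cv2.imread("pics/w3.png"); cv2.imwrite("pics/m3.png",np.hstack([cv2.resize(mi[40:160,230:330],None,fx=4,fy=4,interpolation=cv2.INTER_CUBIC),cv2.resize(img[115:235,220:300],None,fx=4,fy=4,interpolation=cv2.INTER_CUBIC)]))
```

```text
lid F+,H+,H-,F- [array([ 0.444 , -0.0596,  0.099 ]), array([ 0.5969, -0.0678,  0.099 ]), array([ 0.6051, -0.2449,  0.099 ]), array([ 0.4345, -0.231 ,  0.099 ])]
0.15315544707964907 176.92636709511027
0.1772794764812749 92.6227320800037
0.17115069438330183 -4.676767951585349
0.17161619950870485 -93.18450613763973
lid centre [ 0.5201 -0.1508  0.099 ] mouth [ 0.5216 -0.0918  0.137 ]
140 [127  92  88  76  85  88  69  69  70  67  62  58  62  82  98 105 110 123
 131 129 123 118 110 107 101  84  65  69  92 103 105 104 106 121 113  90
  84  82  90 127]
160 [231 230 230 232 231 232 232 230 217 196 178 137 106 107 104 107 116 116
 113 114 115 114 105  96  89  83  85 129 201 228 194 132 120 119 115 114
 123 134 145 149]
180 [232 226 216 212 204 193 194 193 194 193 176 118  44  31  33  37  36  40
  41  43  42  46  45  43  39  37  55  74  98 115 119 119 120 122 123 123
 124 136 147 147]
195 [231 230 230 228 229 229 228 228 229 229 213 146  51  30  33  36  39  42
  44  43  41  40  37  34  32  57 154 205 208 183 154 150 146 148 146 147
 149 148 149 155]
rod [array([0.4861, 0.3262, 0.075 ]), array([0.4775, 0.247 , 0.075 ]), array([0.4697, 0.1759, 0.075 ])]
```

View pics/m3.png

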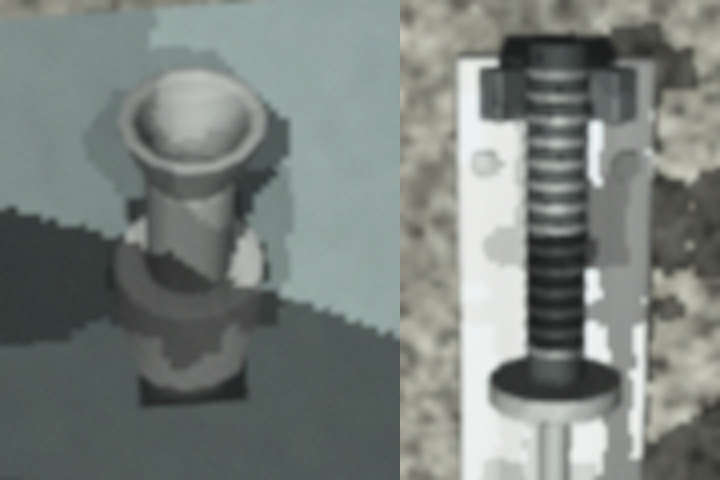

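```bash
python3 -m jog '[[[0.003,0.001,-0.03,0,0,0,0],[0.003,0.001,-0.06,0,0,0,0],[0.003,0.001,-0.09,0,0,0,0],[0.003,0.001,-0.12,0,0,0,0],[0.003,0.001,-0.14,0,0,0,0],[0.003,0.001,-0.15,0,0,0,0],[0.003,0.001,-0.158,0,0,0,0],[0.003,0.001,-0.158,0,0,0,0],[0.003,0.001,-0.158,0,0,0,0]]]' && python3 -m jog '[[[0,0,0,0,0,0,255],[0,0,0,0,0,0,255],[0,0,0,0,0,0,255],[0,0,0,0,0,0,255],[0,0,0,0,0,0,255],[0,0,0,0,0,0,255],[0,0,0,0,0,0,255],[0,0,0,0,0,0,255]]]'
```

```text
clock: 7.93
eef_pos: [0.4858, 0.2851, 0.0691]
tool_rot: [0.746, 0.666, 0.001, 0.0]
ft_force: [0.2, 1.4, 0.8]
grip_width: 0.0853
clock: 8.6
eef_pos: [0.4822, 0.2851, 0.0679]
tool_rot: [0.745, 0.667, -0.001, -0.002]
ft_force: [-5.1, 0.8, 6.1]
grip_width: 0.0121
```

```bash
python3 -m jog '[[[0,0,0.02,0,0,0,255],[0,0,0.05,0,0,0,255],[0,0,0.08,0,0,0,255],[0,0,0.11,0,0,0,255],[0,0,0.14,0,0,0,255],[0,0,0.17,0,0,0,255],[0,0,0.20,0,0,0,255],[0,0,0.20,0,0,0,255],[0,0,0.20,0,0,0,255],[0,0,0.20,0,0,0,255]]]'
python3 - <<'E'
from h import *
np.save("w5.npy",bot.camera_model("wrist")["T"]);o=bot.get_obs();print(o["eef_pos"],o["tool_rot"])
w=bot.camera("wrist");s=bot.camera("side");c=bot.camera("scene")
for n,i in(("w5",w),("s5",s),("c5",c)): cv2.imwrite(f"pics/{n}.png",i)
f=lambda i,x,y,W,H,k:cv2.resize(i[y:y+H,x:x+W],None,fx=k,fy=k,interpolation=cv2.INTER_CUBIC)
cv2.imwrite("pics/v5.png",np.hstack([f(w,190,150,130,200,3),f(s,210,150,130,200,3)]))
E
```

```text
clock: 9.43
eef_pos: [0.484, 0.2845, 0.2664]
tool_rot: [0.745, 0.667, -0.001, -0.0]
ft_force: [-0.3, -0.7, -3.3]
grip_width: 0.0121
[0.484  0.2845 0.2664] [ 0.7455  0.6666 -0.0009 -0.0002]
```

View pics/v5.png

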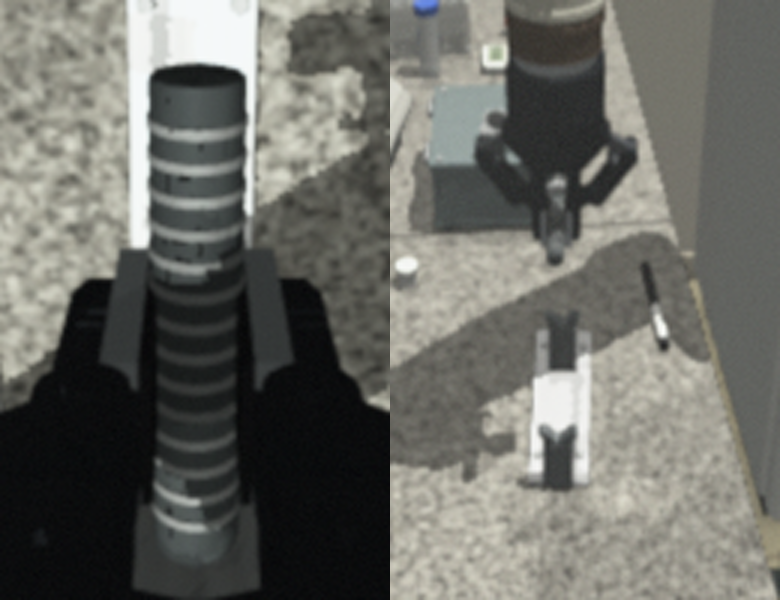

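The rod is held, with the handle level between the pads and the cradle empty. I'll check the rod's place in the hand, then work out the tilt and the pre-insert pose.

```bash
cat >> h.py <<'E'
psi=np.radians(-2.7); xc=np.array([np.cos(psi),np.sin(psi),0]); yc=np.array([-np.sin(psi),np.cos(psi),0])
t=(yc+[0,0,1])/np.sqrt(2); mouth=np.array([.522,-.091,.137])
u0=np.array([-.108,-.994,0])
E
python3 - <<'E'
from h import *
m={"K":bot.camera_model("wrist")["K"],"T":np.load("w5.npy")}
e=np.array([.4888,.3289,.2735]); print("pred end",proj(m,e),"seen (256,176)", onz(m,256,176,.2735))
Rt=R.from_rotvec(xc*np.pi/4)*R.from_rotvec([0,0,np.radians(3.5)])
print("rotvec deg",np.degrees(Rt.as_rotvec()),"rod dir",Rt.apply(u0),-t)
rel=.0413*u0+[0,0,.0071]; now=bot.get_obs()["eef_pos"]
for s in(.20,.15,.12,0): p=mouth+s*t-Rt.apply(rel); print(s,"TCP",p,"shift",p-now)
E
```

```text
pred end [254.3907 171.9222] seen (256,176) [0.4893 0.3271 0.2735]
rotvec deg [44.871  -3.492   3.3182] rod dir [-0.0333 -0.7062 -0.707 ] [-0.0333 -0.7063 -0.7071]
0.2 TCP [0.5303 0.0844 0.3026] shift [ 0.0467 -0.1998  0.0372]
0.15 TCP [0.5286 0.0491 0.2672] shift [ 0.0451 -0.2351  0.0018]
0.12 TCP [0.5276 0.0279 0.246 ] shift [ 0.0441 -0.2563 -0.0194]
0 TCP [ 0.5236 -0.0568  0.1612] shift [ 0.0401 -0.341  -0.1042]
```

```bash
python3 -m jog '[[[0.01,-0.02,0.04,5.6,-0.4,0.4,255],[0.02,-0.05,0.05,11.2,-0.9,0.8,255],[0.03,-0.08,0.05,16.8,-1.3,1.2,255],[0.04,-0.1,0.05,22.4,-1.7,1.7,255],[0.046,-0.12,0.05,28,-2.2,2.1,255],[0.046,-0.14,0.05,33.7,-2.6,2.5,255],[0.046,-0.17,0.05,39.3,-3.1,2.9,255],[0.046,-0.2,0.04,44.9,-3.5,3.3,255],[0.046,-0.224,0.0125,44.9,-3.5,3.3,255],[0.046,-0.224,0.0125,44.9,-3.5,3.3,255]]]' && python3 -m jog '[[[0,0,0,0,0,0,255],[0,0,0,0,0,0,255],[0,0,0,0,0,0,255]]]';  python3 - <<'E'
from h import *
o=bot.get_obs();print(o["eef_pos"],o["joint_pos"])
Rt=R.from_rotvec(xc*np.pi/4)*R.from_rotvec([0,0,np.radians(3.5)])
q0=R.from_quat([.7455,.6666,-.0009,-.0002]); q=R.from_quat(o["tool_rot"]); print("rot err deg",np.degrees((Rt*q0*q.inv()).as_rotvec()))
rel=.0413*u0+[0,0,.0071]; p=mouth+.165*t-Rt.apply(rel);print("pos err",p-o["eef_pos"])
tip=o["eef_pos"]+Rt.apply(rel)-.125*t; col=o["eef_pos"]+Rt.apply(rel)
S=bot.camera_model("scene");D=bot.camera_model("side")
for n,x in(("tip",tip),("col",col),("mouth",mouth)): print(n,proj(S,x),proj(D,x))
w=bot.camera("wrist");s=bot.camera("side");c=bot.camera("scene")
for n,i in(("w6",w),("s6",s),("c6",c)): cv2.imwrite(f"pics/{n}.png",i)
f=lambda i,x,y,W,H,k:cv2.resize(i[y:y+H,x:x+W],None,fx=k,fy=k,interpolation=cv2.INTER_CUBIC)
def crop(i,m): a=proj(m,(tip+mouth)/2); x,y=int(a[0])-32,int(a[1])-50; print("off",x,y); return f(i,x,y,66,100,6)
cv2.imwrite("pics/v6.png",np.hstack([crop(c,S),crop(s,D)]))
E
```

```text
clock: 10.42
eef_pos: [0.5285, 0.0554, 0.2721]
tool_rot: [0.674, 0.632, 0.273, -0.268]
ft_force: [0.4, 1.1, -2.0]
grip_width: 0.0121
clock: 10.67
eef_pos: [0.5306, 0.0617, 0.2807]
tool_rot: [0.669, 0.637, 0.277, -0.264]
ft_force: [0.9, 1.2, -1.2]
grip_width: 0.0117
[0.5306 0.0617 0.2807] [-0.2753  0.3897  0.0885  1.4922  0.7601  1.2551]
rot err deg [-0.0727  0.133  -0.0082]
pos err [-0.0015 -0.0019 -0.0029]
tip [230.9014 204.342 ] [243.4012 187.2444]
col [227.803  221.2305] [242.2742 177.9315]
mouth [232.3348 199.404 ] [244.1713 190.2637]
off 199 151
off 211 138
```

View pics/v6.png

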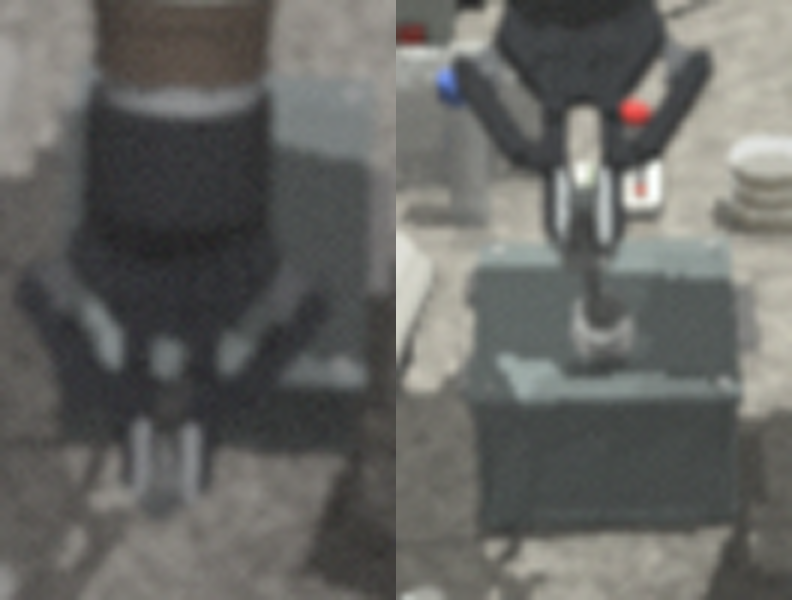

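The side view looks almost along the rod and shows the tip, near px (244.5,189), heading into the mouth at px (245.7,192). Both sit where predicted to within about 1 px after a common offset. I'll advance the tip into the flare.

```bash
python3 -m jog '[[[-0.0015,-0.002,-0.003,0,0,0,255],[-0.0018,-0.009,-0.010,0,0,0,255],[-0.002,-0.016,-0.017,0,0,0,255],[-0.0022,-0.023,-0.024,0,0,0,255],[-0.0025,-0.030,-0.031,0,0,0,255],[-0.003,-0.034,-0.035,0,0,0,255],[-0.003,-0.034,-0.035,0,0,0,255],[-0.003,-0.034,-0.035,0,0,0,255]]]' && python3 -m jog '[[[-0.0001,-0.0035,-0.0035,0,0,0,255],[-0.0003,-0.007,-0.007,0,0,0,255],[-0.0005,-0.0105,-0.0105,0,0,0,255],[-0.0007,-0.014,-0.014,0,0,0,255],[-0.0007,-0.014,-0.014,0,0,0,255]]]'
python3 - <<'E'
from h import *
o=bot.get_obs();e=o["eef_pos"]
Rt=R.from_rotvec(xc*np.pi/4)*R.from_rotvec([0,0,np.radians(3.5)])
c=e+Rt.apply(.0413*u0+[0,0,.0071])-mouth; print("s",c@t,"lateral",c-(c@t)*t,"tau",o["ft_torque"])
E
```

```text
clock: 11.48
eef_pos: [0.5275, 0.0262, 0.2445]
tool_rot: [0.67, 0.636, 0.277, -0.265]
ft_force: [-0.2, -0.5, -0.9]
grip_width: 0.0119
clock: 11.9
eef_pos: [0.5265, 0.0121, 0.2302]
tool_rot: [0.67, 0.636, 0.276, -0.265]
ft_force: [-0.3, 0.9, -2.1]
grip_width: 0.0117
s 0.09759418452394118 lateral [-0.0003  0.     -0.    ] tau [-0.8869  0.0219 -0.015 ]
```

```bash
cat > chk.py <<'E'
from h import *
o=bot.get_obs();e=o["eef_pos"]
Rt=R.from_rotvec(xc*np.pi/4)*R.from_rotvec([0,0,np.radians(3.5)])
c=e+Rt.apply(.0413*u0+[0,0,.0071])-mouth; print("s",c@t,"lateral",c-(c@t)*t,"axial F",o["ft_force"]@t,o["ft_torque"])
E
python3 -m jog '[[[-0.0002,-0.0035,-0.0035,0,0,0,255],[-0.0003,-0.007,-0.007,0,0,0,255],[-0.0005,-0.0105,-0.0105,0,0,0,255],[-0.0007,-0.014,-0.014,0,0,0,255],[-0.0008,-0.0175,-0.0175,0,0,0,255],[-0.001,-0.021,-0.021,0,0,0,255],[-0.0012,-0.0245,-0.0245,0,0,0,255],[-0.0013,-0.028,-0.028,0,0,0,255],[-0.0013,-0.028,-0.028,0,0,0,255]]]' && python3 chk.py && python3 -m jog '[[[-0.0002,-0.0035,-0.0035,0,0,0,255],[-0.0003,-0.007,-0.007,0,0,0,255],[-0.0005,-0.0105,-0.0105,0,0,0,255],[-0.0007,-0.014,-0.014,0,0,0,255],[-0.0008,-0.0175,-0.0175,0,0,0,255],[-0.0009,-0.020,-0.020,0,0,0,255],[-0.0010,-0.0225,-0.0225,0,0,0,255],[-0.0010,-0.0225,-0.0225,0,0,0,255]]]' && python3 chk.py
```

```text
clock: 12.65
eef_pos: [0.5253, -0.0159, 0.2021]
tool_rot: [0.67, 0.636, 0.276, -0.265]
ft_force: [0.3, -0.0, -2.2]
grip_width: 0.0118
s 0.0578929574266998 lateral [-0.0003  0.      0.    ] axial F -1.5996693311129508 [-0.9255  0.0196 -0.0692]
clock: 13.32
eef_pos: [0.5243, -0.0382, 0.1799]
tool_rot: [0.67, 0.636, 0.276, -0.265]
ft_force: [0.4, -0.1, -1.2]
grip_width: 0.012
s 0.026396728275056167 lateral [-0.0002 -0.0001  0.0001] axial F -0.8924219828005064 [-0.9174  0.0312 -0.0227]
```

Sliding freely. Next, the last 26 mm, ending in small steps until the collar stops.

```bash
python3 -m jog '[[[-0.0002,-0.0035,-0.0035,0,0,0,255],[-0.0003,-0.007,-0.007,0,0,0,255],[-0.0005,-0.0105,-0.0105,0,0,0,255],[-0.0006,-0.0135,-0.0135,0,0,0,255],[-0.0007,-0.015,-0.015,0,0,0,255],[-0.0007,-0.016,-0.016,0,0,0,255],[-0.0007,-0.016,-0.016,0,0,0,255]]]' && python3 chk.py && python3 -m jog '[[[0,-0.0007,-0.0007,0,0,0,255],[0,-0.0014,-0.0014,0,0,0,255],[0,-0.0021,-0.0021,0,0,0,255],[0,-0.0021,-0.0021,0,0,0,255]]]' && python3 chk.py
```

```text
clock: 13.9
eef_pos: [0.5237, -0.054, 0.1643]
tool_rot: [0.67, 0.636, 0.277, -0.265]
ft_force: [0.3, 0.5, -1.6]
grip_width: 0.0119
s 0.004197426216206853 lateral [-0.     -0.0001  0.0001] axial F -0.7605359585638648 [-0.8798  0.0743 -0.031 ]
clock: 14.23
eef_pos: [0.5238, -0.0557, 0.1627]
tool_rot: [0.67, 0.636, 0.277, -0.265]
ft_force: [0.0, 0.4, -0.7]
grip_width: 0.0121
s 0.0018908278307886272 lateral [ 0.0002 -0.0002  0.0002] axial F -0.22020959946907057 [-0.7097  0.0909 -0.0316]
```

```bash
python3 -m jog '[[[0,-0.0007,-0.0007,0,0,0,255],[0,-0.0014,-0.0014,0,0,0,255],[0,-0.0014,-0.0014,0,0,0,255]]]' && python3 chk.py && python3 -m jog '[[[0,-0.0007,-0.0007,0,0,0,255],[0,-0.0014,-0.0014,0,0,0,255],[0,-0.0014,-0.0014,0,0,0,255]]]' && python3 chk.py
```

```text
clock: 14.48
eef_pos: [0.5238, -0.0557, 0.1626]
tool_rot: [0.669, 0.636, 0.278, -0.266]
ft_force: [-1.1, 6.0, 4.7]
grip_width: 0.0119
s 0.0017573789357100454 lateral [ 0.0002 -0.0001  0.0001] axial F 7.504370030531794 [0.7877 0.0658 0.216 ]
clock: 14.73
eef_pos: [0.5239, -0.0557, 0.1625]
tool_rot: [0.669, 0.635, 0.279, -0.267]
ft_force: [-3.1, 9.9, 8.2]
grip_width: 0.012
s 0.0016887380087219194 lateral [ 0.0002 -0.0001  0.0001] axial F 12.725608387463833 [1.9755 0.2353 0.3982]
```

Run:
```python
from h import *
w=bot.camera("wrist");s=bot.camera("side");D=bot.camera_model("side");a=proj(D,mouth).astype(int)
f=lambda i,x,y,W,H,k:cv2.resize(i[y:y+H,x:x+W],None,fx=k,fy=k,interpolation=cv2.INTER_CUBIC)
cv2.imwrite("pics/v7.png",np.hstack([f(w,156,84,200,300,2),f(s,a[0]-33,a[1]-50,66,100,6)]))
```

```text
(no output)
```

View pics/v7.png

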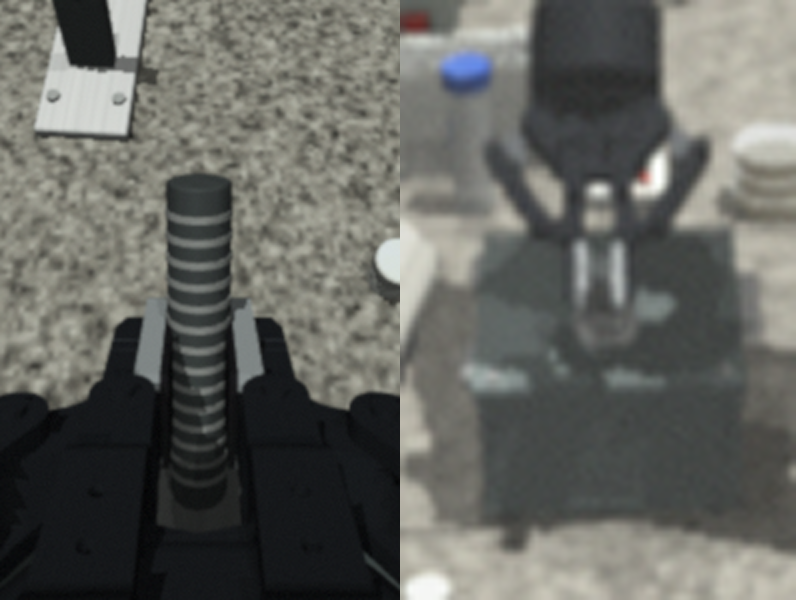

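In the side crop the hand and collar sit on the tube mouth at about (605,325), and the wrist crop shows the handle straight in the pads. The rod stopped firmly at 12.7 N, within 2 mm of the predicted home position. Now I'll withdraw it along the bore.

```bash
python3 -m jog '[[[0.0001,0.003,0.003,0,0,0,255],[0.0004,0.009,0.009,0,0,0,255],[0.0007,0.015,0.015,0,0,0,255],[0.001,0.021,0.021,0,0,0,255],[0.0013,0.027,0.027,0,0,0,255],[0.0016,0.033,0.033,0,0,0,255],[0.0018,0.039,0.039,0,0,0,255],[0.0021,0.045,0.045,0,0,0,255],[0.0024,0.051,0.051,0,0,0,255],[0.0027,0.057,0.057,0,0,0,255]]]' && python3 chk.py && python3 -m jog '[[[0.0003,0.006,0.006,0,0,0,255],[0.0006,0.012,0.012,0,0,0,255],[0.0008,0.018,0.018,0,0,0,255],[0.0011,0.024,0.024,0,0,0,255],[0.0014,0.030,0.030,0,0,0,255],[0.0017,0.036,0.036,0,0,0,255],[0.002,0.042,0.042,0,0,0,255],[0.0023,0.048,0.048,0,0,0,255],[0.0028,0.06,0.06,0,0,0,255],[0.0028,0.06,0.06,0,0,0,255]]]' && python3 chk.py
```

```text
clock: 15.67
eef_pos: [0.5265, -0.001, 0.2173]
tool_rot: [0.67, 0.636, 0.277, -0.265]
ft_force: [0.5, 0.5, -1.3]
grip_width: 0.0117
s 0.07920497867361226 lateral [ 0.0002 -0.0001  0.0001] axial F -0.5523121900009095 [-0.8777  0.0276  0.0039]
clock: 16.5
eef_pos: [0.5299, 0.0599, 0.2793]
tool_rot: [0.669, 0.637, 0.278, -0.264]
ft_force: [0.5, 0.2, -0.6]
grip_width: 0.0116
s 0.16616792025685515 lateral [ 0.0007 -0.0006  0.0006] axial F -0.23014574437808702 [-0.895   0.0543 -0.0122]
```

```bash
python3 -m jog '[[[0,0.03,0.01,-5.6,0.3,0,255],[-0.01,0.06,0.01,-11.2,0.5,0,255],[-0.02,0.08,0.01,-16.9,0.8,0,255],[-0.03,0.1,0,-22.5,1.1,0,255],[-0.04,0.12,-0.01,-28.1,1.3,0,255],[-0.05,0.14,-0.02,-33.7,1.6,0,255],[-0.06,0.14,-0.03,-39.3,1.9,0,255],[-0.07,0.14,-0.045,-44.95,2.1,0,255],[-0.07,0.14,-0.06,-44.95,2.1,0,255],[-0.07,0.14,-0.075,-44.95,2.1,0,255]]]' && python3 -m jog '[[[0,0,-0.006,0,0,0,255],[0,0,-0.011,0,0,0,255],[0,0,-0.011,0,0,0,255],[0,0,-0.011,0,0,0,255],[0,0,-0.011,0,0,0,255]]]'
python3 - <<'E'
from h import *
o=bot.get_obs();print(o["eef_pos"],o["tool_rot"],o["ft_force"],o["grip_width"])
u=np.array([-.047,-.999,0]);e=o["eef_pos"];S=bot.camera_model("scene");D=bot.camera_model("side")
c=e+.0413*u+[0,0,.0071]
for n,p in(("tip",c+.125*u),("col",c),("end",c-.086*u)): print(n,p,proj(S,p),proj(D,p))
W=bot.camera_model("wrist");print("end in wrist",proj(W,c-.086*u))
w=bot.camera("wrist");s=bot.camera("side");g=bot.camera("scene")
f=lambda i,x,y,W,H,k:cv2.resize(i[y:y+H,x:x+W],None,fx=k,fy=k,interpolation=cv2.INTER_CUBIC)
cv2.imwrite("pics/v8.png",np.hstack([f(g,180,130,130,240,2.5),f(s,200,130,130,240,2.5),f(w,205,150,60*2-10,240-6,600/234)[:, :140*2]][:3]) if 0 else np.hstack([f(g,180,130,130,234,2.5),f(s,200,130,130,234,2.5),cv2.resize(f(w,226,150,60,234,2.5),(150,585))]))
E
```

```text
clock: 17.33
eef_pos: [0.4584, 0.2002, 0.2009]
tool_rot: [0.723, 0.69, 0.0, -0.0]
ft_force: [-0.0, 0.2, -1.6]
grip_width: 0.0121
clock: 17.75
eef_pos: [0.46, 0.1981, 0.1916]
tool_rot: [0.725, 0.689, 0.001, 0.0]
ft_force: [-0.5, 0.2, -1.3]
grip_width: 0.0119
[0.46   0.1981 0.1916] [0.7252 0.6886 0.0012 0.0002] [-0.474   0.1525 -1.2965] 0.011887310900957801
tip [0.4522 0.032  0.1987] [257.1756 231.5184] [268.0325 193.7219]
col [0.4581 0.1569 0.1987] [255.0006 277.4436] [270.0757 218.0736]
end [0.4621 0.2428 0.1987] [253.3792 311.6813] [271.7185 237.6522]
end in wrist [254.2257 171.7885]
```

View pics/v8.png

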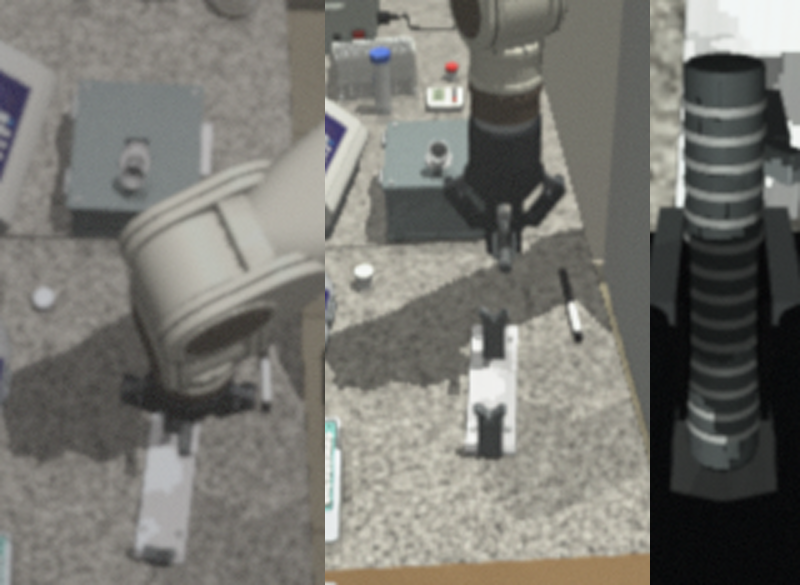

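Run:
```python
from h import *
cv2.imwrite("pics/w8.png",bot.camera("wrist"));cv2.imwrite("pics/s8.png",bot.camera("side"))
for n in("w5","w8"):
    g=cv2.cvtColor(cv2.imread(f"pics/{n}.png"),cv2.COLOR_BGR2GRAY).astype(float)
    print(n,"col profile 256 rows165-185",g[165:186,256].astype(int))
    for r in(178,184,190,200,210,220): print(r,g[r,232:280].astype(int))
D=bot.camera_model("side")
print("side pred w5",proj(D,[.4888,.3289,.2735]),"now",proj(D,[.4621,.2428,.1987]))
for n,c in(("s5",None),("s8",None)):
    g=cv2.cvtColor(cv2.imread(f"pics/{n}.png"),cv2.COLOR_BGR2GRAY).astype(int)
    x=int(round(proj(D,[.4888,.3289,.2735] if n=="s5" else [.4621,.2428,.1987])[0]))
    print(n,x,g[205:246,x-1:x+3].mean(1).astype(int))
```

```text
w5 col profile 256 rows165-185 [247 247 247 247 246 214  95  32  26  26  25  27  27  38  67  87  88  89
  87  88  86]
178 [195 231 246 247 247 247 236 167  70  57  60  60  58  55  52  51  50  48
  46  42  42  37  35  37  38  38  40  41  41  43  46  45  49  50  52  54
  52  50  44  73 204 244 234 173 155 180 179 177]
184 [171 223 245 247 247 247 246 208  81  58  60  66  68  64  68  79  80  82
  83  85  86  88  90  89  88  84  84  82  82  80  78  75  74  70  66  62
  57  50  48  92 208 244 227 148 126 160 182 196]
190 [154 217 244 247 247 246 224 137  90  76  71  67  70  73  76  78  79  81
  83  86  87  87  89  89  88  86  85  83  80  79  78  75  74  69  66  63
  56  56  57  71 138 216 208 134 151 177 179 179]
200 [169 213 243 247 247 246 228 147  69  60  62  66  69  73  76  78  79  82
  83  86  86  89  90  87  77  76  82  81  80  78  76  73  67  64  65  59
  55  49  46  69 166 219 185 137 168 183 186 185]
210 [144 203 242 247 247 246 228 140  65  55  63  64  66  57  61  77  79  71
  63  65  68  78  88  87  87  85  82  79  77  76  76  73  72  67  63  57
  53  49  41  83 203 233 194 155
[... 1242 characters left out ...]
 80  80  77  75  74  72  70  68  64  60  56
  51  45  38  42  50  54  52  50  49  46  41  37]
220 [166 175 181 176 165 202 215 154  65  52  55  59  62  65  67  62  57  58
  63  76  88  90  89  82  79  82  84  80  81  80  75  69  65  64  60  55
  48  44  41  80 142 159 136 117 113 112 113 113]
side pred w5 [264.2322 236.7508] now [271.7263 237.6496]
s5 264 [ 45  43  56  83 110 150 152 118  92  88  95 102  93  86  77  70  69  65
  61  61  60  71  89 101 106 111 120 118 108  93  74  61  66 107 152 163
 171 159 128 103  99]
s8 272 [ 44  43  44  43  44  44  71 115 128 115  95  81  80  90  90  83  75  71
  64  61  61  59  61  71  89  99 106 112 112 106  96  76  64  69  85  97
  96  96 100 100  99]
```

```bash
python3 -m jog '[[[0,0,0.001,0,0,0,255],[0,0,0.001,0,0,0,255],[0,0,0.001,0,0,0,255],[0,0,0.001,0,0,0,255],[0,0,0.001,0,0,0,255],[0,0,0.001,0,0,0,255]]]'; python3 -c "
from workcell import bot;print(bot.get_obs()['joint_vel']);print(bot.job_done())"
```

```text
clock: 18.5
eef_pos: [0.4593, 0.1983, 0.1916]
tool_rot: [0.725, 0.689, 0.0, -0.0]
ft_force: [0.7, 0.2, -2.1]
grip_width: 0.012
[-0.00059741  0.00201046 -0.00066891 -0.00094041 -0.00143841  0.00168132]
the job is handed in; nothing more can be done
None
```

The job is done and handed in at 18.5 s. The lid is closed, the rod went down the guide tube until its collar stopped, and the arm is now holding the rod level.

- **Lid:** I followed the lid down its arc. It was closed with the fingertips at 99 mm, the expected height of its upper face, and the last push read about 8 N. The last pictures show it still closed.
- **Rod insertion:** The rod slid in with no noticeable resistance. It stopped firmly at about 13 N along the bore, within 2 mm of the home position I had calculated. I did not see the collar face meet the rim directly, because the gripper hid most of it.
- **Final hold:** I drew the rod fully out and turned it level, with its axis about 199 mm above the worktop. It is clear of the chamber and about 12 cm above the cradle. The arm is at rest and the grip is steady.
- **Checks:** The wrist picture at the end matches the one from just after pick-up to within about a pixel, so the rod had not visibly slipped or tilted in the gripper. The tip was hidden in the last views, so "level" rests on that match and on the tool pointing straight down.
- **Disagreements:** The gripper reads about 12 mm on the 14 mm handle, and it holds the rod about 4 mm off the pads' centre. Neither affected the job. In the last pictures the things I could see had not moved, but I did not measure them again.

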